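# Peel the top paint tray off the stuck pile and hold it out

### The job

The topmost of the white nested paint trays is stuck, clinging to the pile by tacky tabs. Grip it by its cut-off corner and peel it: raise that corner first, tilting the tray while the opposite corner is still seated, then take it off, leaving the rest of the pile standing where it is and the cans alone. Finish while still holding the tray in the gripper, steady, level and upright, centred over the cardboard drip board at least 10 cm above it, ready for enamel to be poured in; do not put it down.

Things in the scene. Friction and masses are not known exactly. Their poses are not given: they have to be found in the camera images.
- tray: the top paint tray, white plastic, open upward, empty: 180 x 150 mm over the rim, 40 mm high, about 0.15 kg. Origin: centre of its underside, 60 mm above the pile's origin while stuck (same yaw); x along its long side, z up. Its rim, all round, is a band 9 mm thick with upright sides, 26 to 40 mm above the origin; inside it is 37 mm deep. Its -x, -y corner is cut off at 45 degrees: the pull corner
- pull_corner (a point): on the top tray: middle of the cut-off corner's rim (57 mm straight), on the rim's centre line and top, at (-66.8, -51.8, 40) mm from the tray's origin. Fingers that close along the tray's (1, 1) direction pinch its 9 mm, one inside, one outside. The next tray's rim starts 20 mm below this point, so tips 16 to 18 mm below it hold the top tray only; no foot is near
- far_corner (a point): on the top tray: the square corner diagonally across, on top of the rim, at (85.5, 70.5, 40) mm from the tray's origin. It seats on a foot 14 mm below, the pivot of the peel
- pile: the three nested trays below, same outline, loose on the bench, about 0.95 kg in all, 86 mm high. Origin: centre of its underside; axes as the top tray's. The top tray's rim rests on five 6 mm feet (at the square corners and beside the cut-off corner) and clings to four tacky sprung tabs, one amid each side, about 1 N each, which let go after 5 mm; raising the cut-off corner takes about 3 N
- board: square brown cardboard drip board, 220 x 220 x 6 mm with two ring stains, fixed flat on the bench. Origin: centre of its underside
- enamel_can: standing can with a stir stick across its lid, 104 mm diameter, 124 mm high (129 mm with the stick), beyond the work; origin: centre of its underside; leave it alone
- hardener_can: small standing can, 60 mm diameter, 101 mm high with its cap; origin: centre of its underside; leave it alone
- solvent_tin: flat rectangular tin, 60 x 100 mm, 148 mm high with its cap; origin: centre of its underside; leave it alone

How it is judged (in metres and radians):
On the way:
1. the cut-off corner, in the fingers (its middle within 40 mm of the tool point), is raised at least 12 mm from its seat while the opposite corner is still within 6 mm of its seat (z of pull_corner in the frame of pile above 0.112 m and z of far_corner in the frame of pile below 0.106 m and contact force between tray and the fingers above 0.5 N and distance between the grasp point and pull_corner below 0.04 m), for 0.1 s.
At the end, for the whole second after the job is handed in: the tray is in the fingers, still (under 50 mm/s), its underside at least 100 mm above the drip board, centres within 40 mm in plan, upright and level within 0.25 rad, touching neither pile nor cans; the pile stands flat within 40 mm of where it was (height (world z) of tray above 0.106 m and horizontal distance between tray and board below 0.04 m and angle between tray's own z axis and vertical below 0.25 rad and linear speed of tray below 0.05 m/s and contact force between tray and the fingers above 0.5 N and contact force between tray and pile below 0.1 N and contact force between tray and enamel_can below 0.1 N and contact force between tray and hardener_can below 0.1 N and contact force between tray and solvent_tin below 0.1 N and distance of pile from where it was at the start of the episode below 0.04 m and height (world z) of pile below 0.005 m and angle between pile's own z axis and vertical below 0.05 rad); the arm keeps its last pose, push and grip.
It fails at once if the rest of the pile is lifted, tipped or pushed away (height (world z) of pile above 0.02 m or angle between pile's own z axis and vertical above 0.15 rad or distance of pile from where it was at the start of the episode above 0.05 m).
It fails at once if a can or tin is pushed or knocked over (distance of any of enamel_can, hardener_can, solvent_tin from where it was at the start of the episode above 0.03 m or angle between any of enamel_can, hardener_can, solvent_tin's own z axis and vertical above 0.2 rad).
It also fails if it takes over 38 s, if anything falls off the work surface, if the arm or the gripper's body presses on something with over 40 N, if the wrist force passes 120 N, or if a joint passes its speed limit or range.

### The arm

A 6-joint arm with a two-finger parallel gripper is mounted at the origin on the work surface. World frame = base frame: x ahead of the robot, y to its left, z up, the work surface at z = 0. Lengths are in mm, angles in rad, forces in N, time in s.
With the tool pointing down it reaches from about 350 to 875 mm from the base axis. Payload 4.2 kg.
Tool frame: the origin (TCP) lies between the finger pads, 19 mm behind the fingertips; this is the grasp point; z points along the fingers, y is the line along which they close (so a half turn about z gives the same grasp; the last joint's range is limited). The gripper opens to 85 mm and grips with 20 to 120 N. Pads are 22 mm wide; open, the fingers measure 114 mm over their backs; the gripper's body (76 mm by 85 mm) begins 54 mm behind the grasp point. The pads swing forward as they close: fully open they stand 13 mm farther back than shut.
Start: joints at [1.527, 0.385, 0.008, 0, -1.194, -0.259], TCP at [186.339, 596.554, 250.012] pointing down, gripper open.
Joint ranges: [-3.14, 3.14], [-1.21, 2.06], [-1.07, 1.41], [-3.16, 2.05], [-2.99, -0.16], [-3.1, 3.1]. Speed limits (rad/s): [2.79, 2.79, 3.14, 3.14, 3.14, 3.14].

### API

Orientations are given as a unit quaternion [x, y, z, w].
In Python, from bench import arm, eyes, ticket gives the robot as it stands (arm), with the cameras (eyes) and the job (ticket).
- The arm moves only by the tool drive_effector, called by a JSON object that holds its "api" and its "payload". Schema: {"type":"object","properties":{"steps":{"type":"array","items":{"type":"object","properties":{"xyz":{"type":"array","items":{"type":"number"},"minItems":3,"maxItems":3},"turn_vec":{"type":"array","items":{"type":"number"},"minItems":3,"maxItems":3}},"additionalProperties":false},"minItems":1,"maxItems":10},"aperture":{"type":"number"},"only":{"type":"string"},"quiet":{"type":"boolean"},"lines":{"type":"string"}},"required":["steps"],"additionalProperties":false}. steps is a list of rows, 1 to 10 of them, each an object with the fields xyz (a list: dx, dy, dz in normalised numbers (1 is 1000 mm)), turn_vec (a list: a rotation vector rx, ry, rz in a scale on which 1.0 is 2 pi rad); a field left out counts as zero; each row is the pose to reach, as a shift and turn from the pose commanded when the call began, along the tool's axes at that moment; what a row does not reach only later rows make up. A row lasts 1/10 s, in which the tool goes at most 50 mm and 0.15 rad, less where a joint would pass 70% of its speed; a pose out of reach is approached as far as the arm can. aperture is the finger opening in mm, set as the call begins (left out keeps the last). The fingers move at their own pace and stop on an object; the grip force is fixed at half the most. Time passes only in rows, so rows that do not move let the fingers close. The tool returns the time, the measured TCP pose, the force, the opening and the grip force at its end. only (a regular expression) keeps the lines of the reply that match it, lines (a string "A,B") keeps lines A to B, and quiet returns only ok. Input that does not fit is refused with a message, and nothing moves.
- arm.read_state(): the state, without advancing time (a new reading comes with each control period).
- eyes.get_image(name): name is "scene" or "side" or "wrist"; returns the picture (420x560x3 uint8, blue, green, red); there is no depth.
- eyes.get_calibration(name): a dict with "K" (3x3 intrinsics, pixels), "D" ([k1, k2, p1, p2, k3] as OpenCV has them; the pictures are not rectified), "rvec" (rotation vector, rad) and "tvec" (3), from world to camera coordinates, as OpenCV has them. Camera axes: x right, y down, z forward; pixel columns grow to the right and rows downward; lengths in mm; the calibration is good to about 2 mm. A picture is of the moment at which its call begins: read the wrist's pose just before it. get_calibration takes no time and is no camera call; for the wrist camera it gives the pose at the moment of the call.
- ticket.job_done(): hands the job in; it is judged then, once.
The state is a dict: "clock": time; "joints": joint angles; "joint_vel": joint speeds; "joint_efforts": joint torques, N m; "position": TCP position; "ee_rot": TCP orientation; "contact_force": force on the tool from outside, world axes, zero at the start; "wrist_torque": the same for the moment, N m; "gripper_width": finger opening in mm; "grasp_force": force on a finger pad.
Only numpy, scipy, OpenCV 4.12 (cv2) and the standard library are available. Lean on these libraries where they do the work, as an engineer would, in place of code of your own. Each camera call takes 0.05 s, during which the arm holds its last target. There are 200 camera calls.

## Working session

There is one attempt and no reset: what is moved stays moved. The work goes in short steps, Python scripts to look and compute and a tool call to move; the robot and the scene stay as the last step left them, time stands still between calls to the robot, and variables do not carry over. Pictures are saved under pics/ and viewed, at most 10 in all, crops included, and the job is handed in when it is done.

```bash
ls; mkdir -p pics; python3 - <<'E'
from bench import arm, eyes, ticket
import cv2,numpy as np
np.set_printoptions(precision=4,suppress=True)
s=arm.read_state();print(s)
a=eyes.get_image("scene");b=eyes.get_image("side");c=eyes.get_image("wrist")
for n,i in zip(("scene","side","wrist"),(a,b,c)):
    cv2.imwrite(f"pics/{n}0.png",i); k=eyes.get_calibration(n); print(n,k)
E
```

```text
bench.py
pics
{'clock': 0.0, 'joints': array([ 1.5266,  0.3856,  0.0066, -0.0005, -1.194 , -0.2586]), 'joint_vel': array([-0.0011, -0.0013,  0.0005,  0.0007,  0.0006, -0.0016]), 'joint_efforts': array([  0.0011, -39.2288,  18.8395,   4.1859,  -0.0046,  -0.    ]), 'position': array([186.181 , 596.0693, 248.9259]), 'ee_rot': array([ 0.9885, -0.1509, -0.0001,  0.0011]), 'contact_force': array([ 0.4974, -0.1835,  0.4402]), 'wrist_torque': array([-0.0264, -0.0362, -0.006 ]), 'grasp_force': 0.0, 'gripper_width': 85.11496024196742}
scene {'K': array([[388.4123,   0.    , 275.6021],
       [  0.    , 388.4123, 210.3599],
       [  0.    ,   0.    ,   1.    ]]), 'D': array([0.0045, 0.    , 0.    , 0.    , 0.    ]), 'rvec': array([ 0.7653,  2.648 , -1.0648]), 'tvec': array([ 524.16  , -172.6998, 1035.4362])}
side {'K': array([[463.6387,   0.    , 284.9493],
       [  0.    , 463.6387, 207.7665],
       [  0.    ,   0.    ,   1.    ]]), 'D': array([-0.1125,  0.    ,  0.    ,  0.    ,  0.    ]), 'rvec': array([ 0.8409, -2.5741,  1.0578]), 'tvec': array([498.8839, 342.0251, 903.0851])}
wrist {'K': array([[312.867 ,   0.    , 276.2373],
       [  0.    , 312.867 , 205.6366],
       [  0.    ,   0.    ,   1.    ]]), 'D': array([-0.0431,  0.    ,  0.    ,  0.    ,  0.    ]), 'rvec': array([-1.7334,  2.3575,  0.3794]), 'tvec': array([623.8997, -40.7209, 378.9692])}
```

View pics/scene0.png

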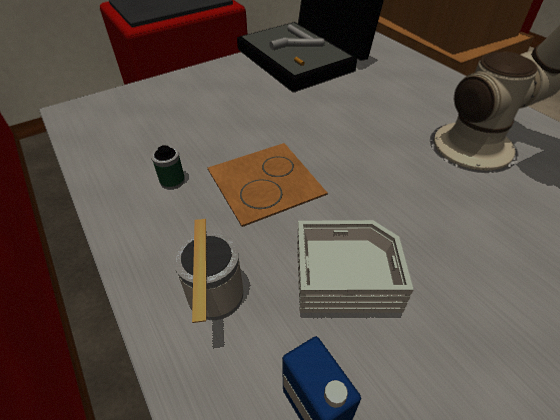

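View pics/side0.png

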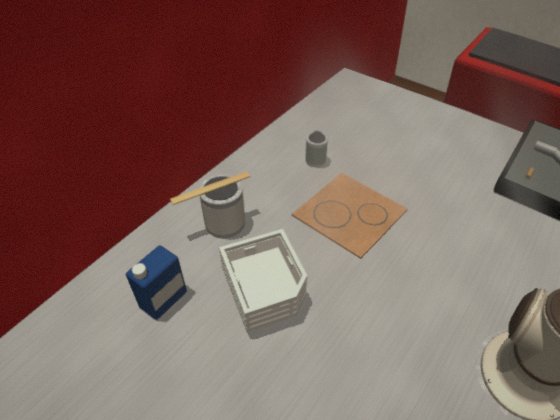

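Scene: the pile is at about (352,265), its cut corner between (374,221) and (402,243), facing the base. The board is at (267,182). Side: the tray is at (263,272), the board at (350,213). Next I'll zoom in on the tray in both views.

```bash
python3 - <<'E'
import cv2,numpy as np
a=cv2.imread("pics/scene0.png")[210:325,285:420];b=cv2.imread("pics/side0.png")[225:330,210:315]
a=cv2.resize(a,None,fx=3,fy=5.0*0+3,interpolation=cv2.INTER_CUBIC);b=cv2.resize(b,None,fx=3.5,fy=3.5,interpolation=cv2.INTER_CUBIC)
o=np.zeros((380,800,3),np.uint8);o[:a.shape[0],:a.shape[1]]=a;o[:b.shape[0],420:420+b.shape[1]]=b
cv2.imwrite("pics/z.png",o)
E
```

```text
(no output)
```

View pics/z.png

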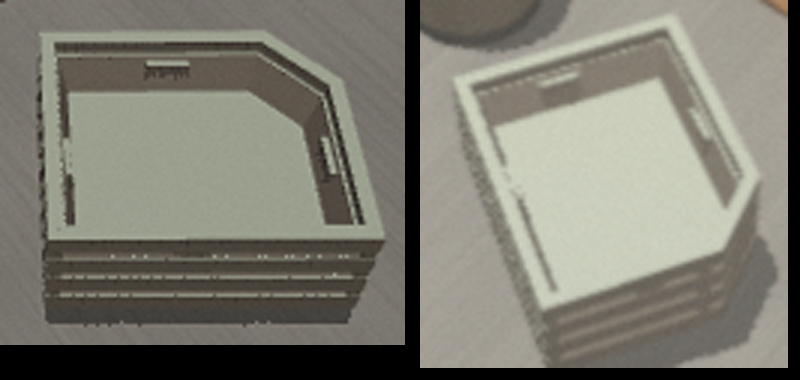

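```bash
cat > g.py <<'E'
import cv2,numpy as np
from scipy.optimize import least_squares
from bench import arm, eyes, ticket
np.set_printoptions(precision=2,suppress=True)
def tri(cals,pts):
    P=[];U=[]
    for c,p in zip(cals,pts):
        P.append(np.c_[cv2.Rodrigues(c["rvec"])[0],c["tvec"].reshape(3,1)]); U.append(cv2.undistortPoints(np.array(p,float).reshape(-1,1,2),c["K"],c["D"]).reshape(-1,2).T)
    X=cv2.triangulatePoints(P[0],P[1],U[0],U[1]); return (X[:3]/X[3]).T
def fit(cals,pts,M,x0):
    def f(x):
        c,s=np.cos(x[3]),np.sin(x[3]);W=M@np.array([[c,s,0],[-s,c,0],[0,0,1]])+x[:3]
        return np.concatenate([(cv2.projectPoints(W,k["rvec"],k["tvec"],k["K"],k["D"])[0].reshape(-1,2)-np.array(p)).ravel() for k,p in zip(cals,pts)])
    r=least_squares(f,x0);return r.x,np.sqrt(np.mean(r.fun**2)),r.fun
TR=np.array([[90,-75,40],[-50,-75,40],[-90,-35,40],[-90,75,40],[90,75,40]],float)
E
cat > m.py <<'E'
from g import *
C=[eyes.get_calibration(n) for n in("scene","side")]
ps=[[(298.7,221),(373,220.7),(399.3,237),(413.3,290),(300.3,290.3)],[(282,229.3),(307.1,275.9),(296.6,295.9),(246.3,313),(220,247.3)]]
T=tri(C,ps);print(T);d=T[4]-T[3]
print(fit(C,ps,TR,[*T.mean(0)[:2],60,np.arctan2(d[1],d[0])]))
pb=[[(208,174),(285,145),(327,191),(243,222)],[(345,175),(406,211),(362,252),(293,212)]]
B=tri(C,pb);print(B,B.mean(0))
# cans tops
print(tri(C,[[(207,258),(165,152),(335,394),(200,219),(200,321)],[(222,190),(317,135),(140,272),(250,176),(173,200)]]))
E
python3 m.py
```

```text
[[592.6   46.24  99.97]
 [474.23 119.07  97.89]
 [462.48 174.58 100.07]
 [519.64 265.01  97.57]
 [672.83 168.44  96.16]]
(array([556.47, 155.05,  57.96,  -0.56]), np.float64(0.6633103042347183), array([-0.79, -0.33, -0.27, -0.46, -0.6 , -0.37, -0.25, -0.44,  0.43,
       -0.54,  0.73,  0.  ,  0.12, -0.03,  0.23,  0.94, -1.66,  1.1 ,
       -0.91,  0.52]))
[[ 632.93 -316.58  -22.6 ]
 [ 416.92 -274.05    1.2 ]
 [ 437.95  -63.95   14.86]
 [ 650.82  -80.05   14.68]] [ 534.65 -183.66    2.03]
[[ 776.91   41.58  114.98]
 [ 727.04 -302.11   94.43]
 [ 735.07  334.48  135.7 ]
 [ 751.87  -37.39  120.51]
 [ 835.54  147.33  128.87]]
```

Heights check: rim top is about 98–100 mm (expected 100) and the board is near 0. The pull corner is at about (472,147,100), with the closing line at yaw 0.225. Moving to stand above it.

The rows are not in the units I measure in: shifts go in shares of 1000 mm and turns go in shares of 2 pi rad. I convert before sending: 340 mm / 1000 = 0.34, 287 mm / 1000 = 0.287, 0.9 rad / 6.2832 = 0.1432.

{"api": "drive_effector", "payload": {"steps": [{"xyz":[0.034, 0.029, 0], "turn_vec":[0, 0, 0.0143]}, {"xyz":[0.068, 0.058, 0], "turn_vec":[0, 0, 0.0286]}, {"xyz":[0.102, 0.086, 0], "turn_vec":[0, 0, 0.043]}, {"xyz":[0.136, 0.115, 0], "turn_vec":[0, 0, 0.0573]}, {"xyz":[0.17, 0.144, 0], "turn_vec":[0, 0, 0.0716]}, {"xyz":[0.204, 0.172, 0], "turn_vec":[0, 0, 0.0859]}, {"xyz":[0.238, 0.201, 0], "turn_vec":[0, 0, 0.1003]}, {"xyz":[0.272, 0.23, 0], "turn_vec":[0, 0, 0.1146]}, {"xyz":[0.306, 0.258, 0], "turn_vec":[0, 0, 0.1289]}, {"xyz":[0.34, 0.287, 0], "turn_vec":[0, 0, 0.1432]}], "aperture": 40}}

```text
clock: 1.15
position: [425.8, 219.6, 250.0]
ee_rot: [0.824, -0.567, -0.0, -0.0]
contact_force: [0.4, -0.2, -0.2]
gripper_width: 40.0
grasp_force: 0.0
```

```bash
python3 - <<'E'
from g import *
s=arm.read_state();print(s["joints"])
c=eyes.get_calibration("wrist");cv2.imwrite("pics/w1.png",eyes.get_image("wrist"))
np.savez("w1.npz",**c)
from scipy.spatial.transform import Rotation as R
r=R.from_quat(s["ee_rot"]).as_matrix();print(r);print(r.T@(np.array([472.4,146.7,200])-s["position"]), np.arctan2(r[1,1],r[0,1]))
E
```

```text
[ 0.82  0.13 -0.34 -0.   -1.1  -0.45]
[[ 0.36 -0.93  0.  ]
 [-0.93 -0.36  0.  ]
 [-0.   -0.   -1.  ]]
[ 84.69 -17.54  50.03] -2.7769193222113286
```

View pics/w1.png

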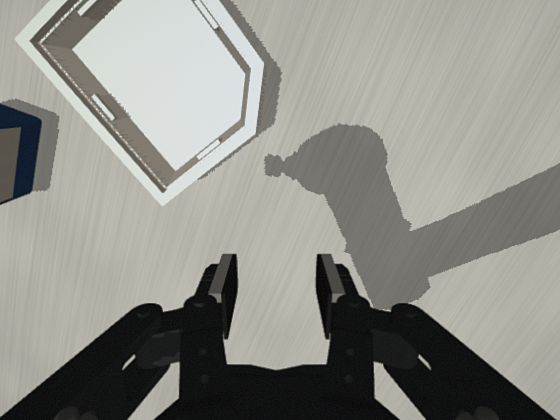

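The wrist view shows the cut edge from (267,65) to (259,127), with square corners at (163,206) and (16,39). Adding it to the fit.

```bash
cat >> m.py <<'E'
print("----")
w=dict(np.load("w1.npz"));pw=[(267,65),(259,127),(163,206),(16,39)]
print(tri([C[1],w],[ps[1][1:],pw]),tri([C[0],w],[ps[0][1:],pw]))
M=TR[1:]
x,e,f=fit([C[0],C[1],w],[p[1:] for p in ps]+[] if 0 else [ps[0][1:],ps[1][1:],pw],M,[556,155,60,-.56]);print(x,e,f)
x2=fit([w],[pw],M,[556,155,60,-.56])[0];print(x2)
for x in(x,x2):
    c,s=np.cos(x[3]),np.sin(x[3]);q=np.array([-66.8*c+51.8*s,-66.8*s-51.8*c,40])+x[:3];print("pull",q)
E
python3 m.py|sed -n '/----/,$p'
```

```text
----
[[472.18 120.23 101.26]
 [462.7  169.3   94.72]
 [518.29 264.68 102.3 ]
 [668.89 170.46 101.81]] [[472.11 118.65  95.23]
 [459.36 170.53  93.2 ]
 [520.16 267.13  97.08]
 [672.96 170.54  96.34]]
[555.63 154.4   57.2   -0.56] 1.4961409641897037 [-0.42 -0.66 -0.73 -0.69 -0.13 -0.93  0.83 -0.62  0.65  0.03  0.89  1.03
 -0.85  1.37 -0.52  0.88 -1.26 -3.29 -1.8   5.    1.24 -1.03  0.64 -0.79]
[555.2  154.32  57.92  -0.56]
pull [471.52 146.01  97.2 ]
pull [471.11 145.75  97.92]
```

In the tool's units: 100 mm / 1000 = 0.1, -16.4 mm / 1000 = -0.0164, 0.14 rad / 6.2832 = 0.0223.

{"api": "drive_effector", "payload": {"steps": [{"xyz":[0.028, -0.005, 0.02], "turn_vec":[0, 0, 0.008]}, {"xyz":[0.057, -0.011, 0.06], "turn_vec":[0, 0, 0.0159]}, {"xyz":[0.085, -0.0164, 0.1], "turn_vec":[0, 0, 0.0223]}, {"xyz":[0.085, -0.0164, 0.1], "turn_vec":[0, 0, 0.0223]}, {"xyz":[0.085, -0.0164, 0.1], "turn_vec":[0, 0, 0.0223]}, {"xyz":[0.085, -0.0164, 0.1], "turn_vec":[0, 0, 0.0223]}]}}

```text
clock: 1.8
position: [471.9, 148.8, 151.3]
ee_rot: [0.783, -0.622, 0.001, -0.001]
contact_force: [-0.6, 0.3, 0.5]
gripper_width: 40.1
grasp_force: 0.0
```

```bash
python3 - <<'E'
from g import *
s=arm.read_state()
c=eyes.get_calibration("wrist");cv2.imwrite("pics/w2.png",eyes.get_image("wrist"))
np.savez("w2.npz",**c)
from scipy.spatial.transform import Rotation as R
r=R.from_quat(s["ee_rot"]).as_matrix();print(s["position"],s["joints"]);print(r.T@(np.array([471.5,146,102])-s["position"]), np.arctan2(r[1,1],r[0,1]))
E
```

```text
[471.93 148.78 151.26] [ 0.63  0.27 -0.45  0.   -0.86 -0.41]
[ 2.64  1.19 49.26] -2.912340411429699
```

View pics/w2.png

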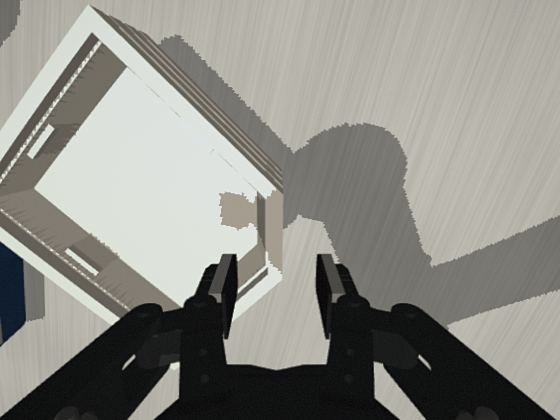

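Cut rim runs from outer vertex (284,191) to (283,268), parallel to the pads, so the yaw is right. Back-projecting those two points at rim height.

```bash
python3 - <<'E'
from g import *
w=dict(np.load("w2.npz"));Rm=cv2.Rodrigues(w["rvec"])[0];o=-Rm.T@w["tvec"].ravel()
u=cv2.undistortPoints(np.array([[[284,191.]],[[283,268.]]]),w["K"],w["D"]).reshape(-1,2)
for z in(97,100):
    d=np.c_[u,[1,1]]@Rm; P=o+d*((z-o[2])/d[:,2])[:,None]; m=P.mean(0)+4.5*np.array([np.cos(.227),np.sin(.227),0]);print(P,m,np.linalg.norm(P[0]-P[1]))
from scipy.spatial.transform import Rotation as R
s=arm.read_state();r=R.from_quat(s["ee_rot"]).as_matrix();print(s["position"],r.T@(m+[0,0,2]-s["position"]))
E
```

```text
[[474.26 117.08  97.  ]
 [462.89 166.72  97.  ]] [472.96 142.91  97.  ] 50.928190041778855
[[474.52 116.27 100.  ]
 [463.34 165.07 100.  ]] [473.32 141.68 100.  ] 50.06182637112706
[471.9  149.05 151.57] [ 7.55  0.47 49.56]
```

Consistent with the fit (offset about +3.5, +1). Descending to z 102, then closing.

In the tool's units: 49.5 mm / 1000 = 0.0495, 3.5 mm / 1000 = 0.0035.

{"api": "drive_effector", "payload": {"steps": [{"xyz":[0.002, 0.0005, 0.015]}, {"xyz":[0.0035, 0.001, 0.03]}, {"xyz":[0.0035, 0.001, 0.042]}, {"xyz":[0.0035, 0.001, 0.0495]}, {"xyz":[0.0035, 0.001, 0.0495]}, {"xyz":[0.0035, 0.001, 0.0495]}, {"xyz":[0.0035, 0.001, 0.0495]}]}}

```text
clock: 2.55
position: [471.5, 144.7, 101.4]
ee_rot: [0.783, -0.622, 0.0, -0.001]
contact_force: [0.3, 0.7, -0.3]
gripper_width: 40.1
grasp_force: 0.0
```

{"api": "drive_effector", "payload": {"steps": [{}, {}, {}, {}, {}, {}, {}], "aperture": 0}}

```text
clock: 3.25
position: [472.9, 145.2, 101.6]
ee_rot: [0.783, -0.622, 0.001, -0.002]
contact_force: [5.4, 0.6, 3.4]
gripper_width: 10.2
grasp_force: 57.5
```

```bash
python3 -c "
from g import *
s=arm.read_state();print(s['position'],s['wrist_torque'])
cv2.imwrite('pics/s2.png',np.hstack([cv2.resize(eyes.get_image('scene')[190:330,270:430],None,fx=2.5,fy=2.5),cv2.resize(eyes.get_image('side')[200:340,200:360],None,fx=2.5,fy=2.5)]))"
```

```text
[472.94 145.21 101.58] [ 0.31 -2.07 -0.14]
```

View pics/s2.png

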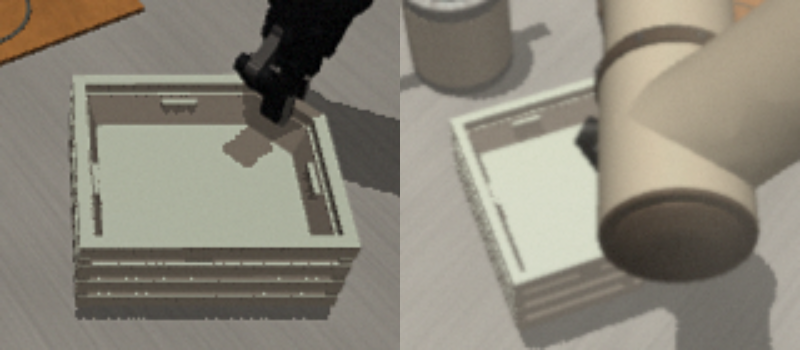

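Gripped at 10 mm with 57 N. Peeling: rotate −rx about the far corner, 194 mm away along −y, up to 0.10 rad.

In the tool's units: -19.3 mm / 1000 = -0.0193, -17.4 mm / 1000 = -0.0174, -0.1 rad / 6.2832 = -0.0159.

{"api": "drive_effector", "payload": {"steps": [{"xyz":[0, -0.0002, -0.0019], "turn_vec":[-0.0016, 0, 0]}, {"xyz":[0, -0.0004, -0.0039], "turn_vec":[-0.0032, 0, 0]}, {"xyz":[0, -0.0006, -0.0058], "turn_vec":[-0.0048, 0, 0]}, {"xyz":[0, -0.0008, -0.0077], "turn_vec":[-0.0064, 0, 0]}, {"xyz":[0, -0.001, -0.0097], "turn_vec":[-0.008, 0, 0]}, {"xyz":[0, -0.0013, -0.0116], "turn_vec":[-0.0095, 0, 0]}, {"xyz":[0, -0.0016, -0.0135], "turn_vec":[-0.0111, 0, 0]}, {"xyz":[0, -0.0019, -0.0155], "turn_vec":[-0.0127, 0, 0]}, {"xyz":[0, -0.0022, -0.0174], "turn_vec":[-0.0143, 0, 0]}, {"xyz":[0, -0.0026, -0.0193], "turn_vec":[-0.0159, 0, 0]}]}}

```text
clock: 4.35
position: [473.1, 144.6, 119.9]
ee_rot: [0.782, -0.621, -0.032, 0.04]
contact_force: [3.7, 0.8, 2.5]
gripper_width: 10.5
grasp_force: 61.9
```

```bash
python3 -c "
from g import *
s=arm.read_state();print(s['position'],s['wrist_torque'])
cv2.imwrite('pics/s3.png',np.hstack([cv2.resize(eyes.get_image('scene')[190:330,270:430],None,fx=2.5,fy=2.5),cv2.resize(eyes.get_image('side')[200:340,200:360],None,fx=2.5,fy=2.5)]))"
```

```text
[473.09 144.57 119.91] [ 0.28 -1.69  0.1 ]
```

View pics/s3.png

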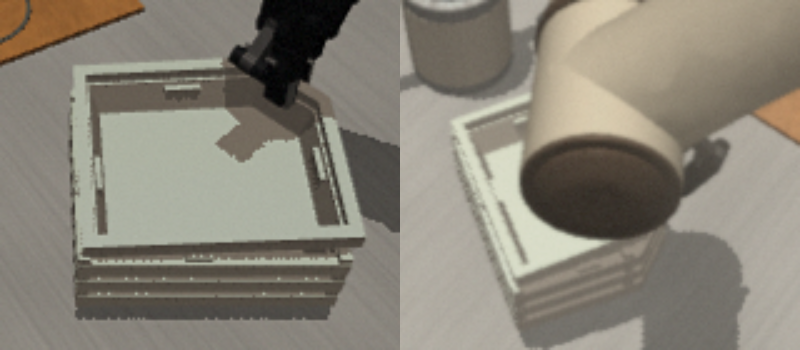

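The cut corner is up about 18 mm with the tray tilted about 0.1 rad. The far corner has not moved, at about (85,247) in the crop, and the pile is still. A bit more peel, a hold, then straight up.

In the tool's units: -96 mm / 1000 = -0.096, -5.8 mm / 1000 = -0.0058, -0.03 rad / 6.2832 = -0.0048.

{"api": "drive_effector", "payload": {"steps": [{"xyz":[0, -0.0003, -0.0029], "turn_vec":[-0.0024, 0, 0]}, {"xyz":[0, -0.0005, -0.0058], "turn_vec":[-0.0048, 0, 0]}, {"xyz":[0, -0.0005, -0.0058], "turn_vec":[-0.0048, 0, 0]}, {"xyz":[0, 0, -0.011], "turn_vec":[-0.0048, 0, 0]}, {"xyz":[0, 0.0005, -0.016], "turn_vec":[-0.0048, 0, 0]}, {"xyz":[0, 0.0015, -0.026], "turn_vec":[-0.0048, 0, 0]}, {"xyz":[0, 0.003, -0.041], "turn_vec":[-0.0048, 0, 0]}, {"xyz":[0, 0.0047, -0.058], "turn_vec":[-0.0048, 0, 0]}, {"xyz":[0, 0.0065, -0.076], "turn_vec":[-0.0048, 0, 0]}, {"xyz":[0, 0.0085, -0.096], "turn_vec":[-0.0048, 0, 0]}]}}

```text
clock: 5.45
position: [472.4, 144.1, 216.0]
ee_rot: [0.781, -0.621, -0.042, 0.054]
contact_force: [1.2, 0.2, -1.4]
gripper_width: 8.9
grasp_force: 57.6
```

{"api": "drive_effector", "payload": {"steps": [{"turn_vec":[0.0048, 0, 0]}, {"turn_vec":[0.0095, 0, 0]}, {"turn_vec":[0.0159, 0, 0]}, {"turn_vec":[0.0207, 0, 0]}, {"turn_vec":[0.0207, 0, 0]}, {"turn_vec":[0.0207, 0, 0]}]}}

```text
clock: 6.05
position: [473.5, 144.5, 215.9]
ee_rot: [0.783, -0.622, -0.001, 0.001]
contact_force: [-1.1, 0.1, -1.8]
gripper_width: 9.0
grasp_force: 57.7
```

```bash
python3 -c "
from g import *
c=eyes.get_calibration('wrist');np.savez('w3.npz',**c)
cv2.imwrite('pics/s4.png',np.hstack([cv2.resize(eyes.get_image('scene')[120:360,190:470],(400,343)),cv2.resize(eyes.get_image('wrist'),(400,300))] if 0 else [eyes.get_image('scene')[120:340,150:470],eyes.get_image('side')[120:340,120:440]]))
from scipy.spatial.transform import Rotation as R
s=arm.read_state();print(s['joints']);r=R.from_quat(s['ee_rot']).as_matrix();print(r,s['position'])"
```

```text
[ 0.62  0.2  -0.35 -0.   -1.02 -0.4 ]
[[ 0.23 -0.97 -0.  ]
 [-0.97 -0.23 -0.  ]
 [ 0.    0.   -1.  ]] [474.3  144.89 215.96]
```

View pics/s4.png

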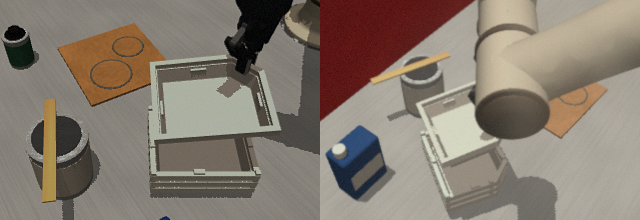

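The tray is off, held and apparently level at z≈+114 mm, and the pile is untouched. Checking the board centre from each view alone at z=6.

```bash
python3 - <<'E'
from g import *
C=[eyes.get_calibration(n) for n in("scene","side")]
for w,p in zip(C,[[(208,174),(285,145),(327,191),(243,222)],[(345,175),(406,211),(362,252),(293,212)]]):
    Rm=cv2.Rodrigues(w["rvec"])[0];o=-Rm.T@w["tvec"].ravel()
    d=np.c_[cv2.undistortPoints(np.array(p,float).reshape(-1,1,2),w["K"],w["D"]).reshape(-1,2),np.ones(4)]@Rm
    P=o+d*((6-o[2])/d[:,2])[:,None];print(P.mean(0),np.linalg.norm(P-np.roll(P,1,0),axis=1))
E
```

```text
[ 536.67 -173.47    6.  ] [188.44 224.43 204.56 215.13]
[ 533.63 -182.76    6.  ] [211.11 207.68 193.67 214.73]
```

In the tool's units: 278 mm / 1000 = 0.278, 265 mm / 1000 = 0.265, 0.6 rad / 6.2832 = 0.0955.

{"api": "drive_effector", "payload": {"steps": [{"xyz":[0.01, 0.003, 0], "turn_vec":[0, 0, 0.0048]}, {"xyz":[0.035, 0.01, 0], "turn_vec":[0, 0, 0.0143]}, {"xyz":[0.065, 0.019, 0], "turn_vec":[0, 0, 0.0255]}, {"xyz":[0.1, 0.029, 0], "turn_vec":[0, 0, 0.0366]}, {"xyz":[0.135, 0.039, 0], "turn_vec":[0, 0, 0.0477]}, {"xyz":[0.17, 0.049, 0], "turn_vec":[0, 0, 0.0589]}, {"xyz":[0.205, 0.059, 0], "turn_vec":[0, 0, 0.07]}, {"xyz":[0.24, 0.069, 0], "turn_vec":[0, 0, 0.0812]}, {"xyz":[0.265, 0.076, 0], "turn_vec":[0, 0, 0.0907]}, {"xyz":[0.278, 0.08, 0], "turn_vec":[0, 0, 0.0955]}]}}

```text
clock: 7.15
position: [458.7, -146.1, 216.0]
ee_rot: [-0.562, 0.827, 0.0, -0.0]
contact_force: [-0.4, 0.8, -2.1]
gripper_width: 8.9
grasp_force: 57.7
```

{"api": "drive_effector", "payload": {"steps": [{}, {}, {}]}}

```text
clock: 7.45
position: [459.6, -143.2, 216.2]
ee_rot: [-0.565, 0.825, 0.0, 0.0]
contact_force: [-0.1, 0.2, -1.6]
gripper_width: 9.2
grasp_force: 57.7
```

```bash
python3 -c "
from g import *
cv2.imwrite('pics/s5.png',np.hstack([cv2.resize(eyes.get_image('scene')[120:340,150:470],(400,275)),cv2.resize(eyes.get_image('side')[100:340,190:510],(400,300))[:275]]))"
```

```text
(no output)
```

View pics/s5.png

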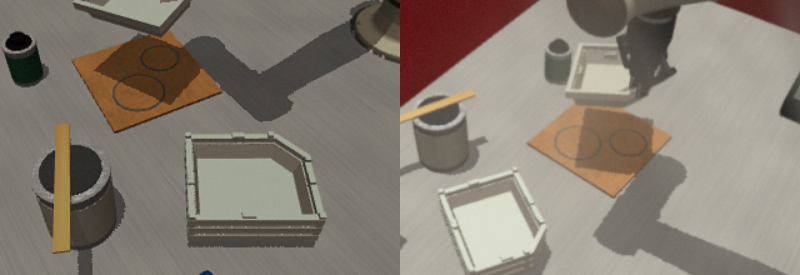

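The tray hangs over the board and the pile and cans are undisturbed. My hand-picked board corners disagree by about 10 mm, so I'll segment the board by colour in the first pictures and take a last zoomed look at the tray.

```bash
python3 - <<'E'
from g import *
C=[eyes.get_calibration(n) for n in("scene","side")];ps=[]
for n,c0 in(("scene",(267,182)),("side",(350,213))):
    h=cv2.cvtColor(cv2.imread(f"pics/{n}0.png"),cv2.COLOR_BGR2HSV)
    m=cv2.inRange(h,(5,80,60),(20,255,255));m=cv2.morphologyEx(m,cv2.MORPH_CLOSE,np.ones((7,7)))
    k=[c for c in cv2.findContours(m,0,2)[0] if cv2.pointPolygonTest(c,c0,False)>0][0]
    q=cv2.approxPolyDP(cv2.convexHull(k),8,True).reshape(-1,2).astype(float);print(n,q.tolist())
    q=q[np.argsort(np.arctan2(*(q-q.mean(0)).T[::-1]))];ps.append(q)
ps[0]=np.roll(ps[0],-np.argmin(ps[0][:,1]),0);ps[1]=np.roll(ps[1],-np.argmax(ps[1][:,0]),0)
M=np.array([[-110,110,6],[-110,-110,6],[110,-110,6],[110,110,6.]])[::-1]
best=min((fit(C,ps,S,[535,-180,0,y]) for S in(M,M[::-1]) for y in(0,1.57,3.1,-1.57)),key=lambda r:r[1]);print(best)
a,b=eyes.get_image("scene"),eyes.get_image("side")
cv2.imwrite("pics/s6.png",np.hstack([cv2.resize(a[60:160,200:325],(400,320)),cv2.resize(b[115:215,300:425],(400,320))]))
E
```

```text
scene [[284.0, 143.0], [327.0, 193.0], [241.0, 225.0], [207.0, 167.0]]
side [[340.0, 174.0], [406.0, 208.0], [360.0, 257.0], [292.0, 214.0]]
(array([ 536.93, -179.44,   -0.4 ,    3.05]), np.float64(0.5988703918762242), array([-0.28, -0.18,  0.06, -0.24,  0.08,  0.49, -0.24,  0.68,  0.92,
        0.53,  0.15,  0.37, -1.  ,  0.02,  0.75, -1.39]))
```

View pics/s6.png

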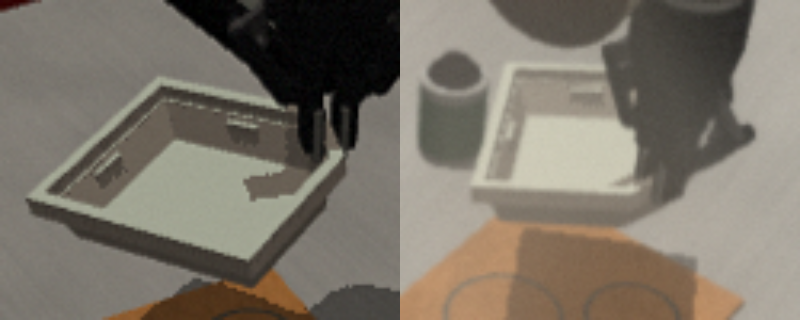

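Board centre is (537,−179), and the fitted underside height of about 0 fits. Tray corners: scene E (30,200), D (253,265), C (347,160); side E (508,63), D (472,193), all crop pixels. Checking its centre and tilt.

```bash
python3 - <<'E'
from g import *
C=[eyes.get_calibration(n) for n in("scene","side")]
a=np.array([(253,265),(30,200)])/3.2+[200,60];b=(np.array([(472,193),(508,63)])-[400,0])/3.2+[300,115]
print(tri(C,[a,b]));print(fit(C,[a,b],TR[3:],[535,-180,170,-1.16]))
a4=np.array([(347,160),(253,265),(30,200),(159,78)])/3.2+[200,60]
M=TR[[2,3,4,0]];c=C[0]
ok,r,t=cv2.solvePnP(M,a4,c["K"],c["D"])
Rw=cv2.Rodrigues(c["rvec"])[0].T;T=Rw@cv2.Rodrigues(r)[0];print(Rw@(t.ravel()-c["tvec"].ravel()),T[:,2])
E
```

```text
[[ 563.45  -66.99  197.44]
 [ 634.8  -231.67  178.45]]
(array([ 530.83, -182.2 ,  147.04,   -1.13]), np.float64(2.554019829982684), array([ 0.65,  3.33, -1.95, -4.07,  1.16,  3.59, -0.54, -2.41]))
[ 523.08 -182.52  153.45] [ 0.16 -0.04  0.99]
```

The tray droops outward by about 0.16 rad, having slipped in pitch in the pads. Levelling with +rx, which also brings the centre to about (535,−184).

In the tool's units: 0.15 rad / 6.2832 = 0.0239.

{"api": "drive_effector", "payload": {"steps": [{"turn_vec":[0.0048, 0, 0]}, {"turn_vec":[0.0095, 0, 0]}, {"turn_vec":[0.0143, 0, 0]}, {"turn_vec":[0.0191, 0, 0]}, {"turn_vec":[0.0223, 0, 0]}, {"turn_vec":[0.0239, 0, 0]}, {"turn_vec":[0.0239, 0, 0]}, {"turn_vec":[0.0239, 0, 0]}, {"turn_vec":[0.0239, 0, 0]}, {"turn_vec":[0.0239, 0, 0]}]}}

```text
clock: 8.65
position: [459.7, -143.9, 216.2]
ee_rot: [-0.562, 0.823, -0.062, 0.042]
contact_force: [-0.4, -0.2, -1.6]
gripper_width: 9.3
grasp_force: 57.7
```

```bash
python3 - <<'E'
from g import *
# segmented tray in scene: hull corners by brightness, no viewing
C=eyes.get_calibration("scene");im=eyes.get_image("scene");cv2.imwrite("pics/s7.png",im)
old=np.array([(347,160),(253,265),(30,200),(159,78)])/3.2+[200,60]
# track the corners from the previous picture s6 by optical flow
p=cv2.cvtColor(cv2.resize(cv2.imread("pics/s6.png")[:,:400],(400,320)),6);q=cv2.cvtColor(cv2.resize(im[60:160,200:325],(400,320)),6)
f,st,er=cv2.calcOpticalFlowPyrLK(p,q,((old-[200,60])*3.2).astype(np.float32).reshape(-1,1,2),None,winSize=(41,41),maxLevel=3)
print(f.reshape(-1,2),st.ravel(),er.ravel())
n=f.reshape(-1,2)/3.2+[200,60];M=TR[[2,3,4,0]]
Rw=cv2.Rodrigues(C["rvec"])[0].T
for a in(old,n):
    ok,r,t=cv2.solvePnP(M,a.astype(float),C["K"],C["D"]);T=Rw@cv2.Rodrigues(r)[0];print(Rw@(t.ravel()-C["tvec"].ravel()),T[:,2])
E
```

```text
[[345.23 158.38]
 [248.54 248.73]
 [ 18.17 161.73]
 [151.49  59.23]] [1 1 1 1] [10.68 10.2   5.8   4.94]
[ 523.08 -182.52  153.45] [ 0.16 -0.04  0.99]
[ 529.78 -187.78  164.92] [0.02 0.01 1.  ]
```

Level now: tilt about 0.02 rad, centre (530,−188) against the board's (537,−179), underside at about 165 mm. All within limits with the tray still, so I'm handing in.

```bash
python3 -c "
from bench import arm, eyes, ticket
s=arm.read_state();print(s['grasp_force'],s['joint_vel']);print(ticket.job_done())"
```

```text
57.74219032093242 [-8.16853839e-05  2.48000516e-04 -1.73103362e-03 -1.00653587e-04
  6.96901532e-04 -2.76603791e-04]
the job is handed in; nothing more can be done
None
```

I peeled the tray off by its cut-off corner and handed the job in with the gripper still holding it, about level (0.02 rad by my last measurement) and about 11 mm off the board's centre, its underside about 165 mm up; the pile and cans looked undisturbed, and no verdict was returned.

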